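# Latch the stoppered bottle into its cradle

## Robot

A 6-joint arm with a two-finger parallel gripper is mounted at the origin on the work surface. World frame = base frame: x ahead of the robot, y to its left, z up, the work surface at z = 0. Lengths are in mm, angles in rad, forces in N, time in s.
With the tool pointing down it reaches from about 275 to 725 mm from the base axis. Payload 15.9 kg.
Tool frame: the origin (TCP) lies at the very end of the fingers, on their centre line; the grasp point (between the pads) lies 19 mm behind it; z points along the fingers, y is the line along which they close (so a half turn about z gives the same grasp; the last joint's range is limited). The gripper opens to 85 mm and grips with 20 to 120 N. Pads are 22 mm wide; open, the fingers measure 114 mm over their backs; the gripper's body (76 mm by 85 mm) begins 54 mm behind the grasp point. The pads swing forward as they close: fully open they stand 13 mm farther back than shut.
Start: joints at [-1.279, 0.213, -0.034, 1.323, 0, 1.571], TCP at [143.832, -478.85, 231.306] pointing down, gripper open.
Joint ranges: [-2.98, 2.98], [-0.74, 1.72], [-1.14, 1.35], [-2.1, 2.04], [-1.57, 1.44], [-3.14, 3.14]. Speed limits (rad/s): [1.89, 1.89, 2.39, 2.57, 3.14, 3.14].

## Interface

Orientations are given as a rotation vector (axis times angle).
In Python, from plant import ctrl, vision, job_done gives the robot as it stands. The module is installed in compiled form; this text tells all that it offers.
- The arm moves only by the shell command python3 -m creep 'ROWS' [OPENING]. ROWS is JSON, a list of rows, each an object with "travel": the shift along the tool's x, y, z in cm, a list of three; "roll": the turn about the tool's z in degrees. In form: [{"travel": [tx, ty, tz], "roll": roll}, ...]. A call has 1 to 5 rows; each row is the pose to reach, as a shift and turn from the pose commanded when the call began, along the tool's axes at that moment; what a row does not reach only later rows make up. A row lasts 1/8 s, in which the tool goes at most 62.5 mm and 10.7 degrees, less where a joint would pass 70% of its speed; a pose out of reach is approached as far as the arm can. A call with a gripper value outside its range is refused whole. OPENING is the finger opening in cm, from 0 to 8.54, set as the call begins (- or left out, the last holds). The fingers move at their own pace and stop on an object; the grip force is fixed at half the most. Time passes only in rows, so rows that repeat a pose let the fingers close. It gives the time, the measured TCP pose, the force, the opening and the grip force at its end, in the units of the state.
- ctrl.observe(): the state, without advancing time (a new reading comes with each control period).
- vision.capture(name): name is "scene" or "top" or "wrist"; returns (picture, depth): 384x512x3 uint8, blue, green, red; 384x512 float32, mm along the optical axis (not along the pixel's ray), 0 where there is no reading.
- vision.camera_model(name): a dict with "K" (3x3 intrinsics, pixels), "k1" (the pictures are not rectified: a ray, as slopes to the right and down, at radius r is drawn at 1 + k1 r^2 times it, then the intrinsics apply), "extrinsics" (4x4, takes a point from world to camera coordinates). Camera axes: x right, y up, looking along -z (the intrinsics and any distortion apply to the point x, -y, -z); pixel columns grow to the right and rows downward; lengths in mm; the calibration is good to about 2 mm. A picture is of the moment at which its call begins: read the wrist's pose just before it. camera_model takes no time and is no camera call; for the wrist camera it gives the pose at the moment of the call.
- job_done(): hands the job in; it is judged then, once.
The state is a dict: "clock": time; "q": joint angles; "joint_velocities": joint speeds; "joint_torque": joint torques, N m; "tool_pos": TCP position; "tcp_rot": TCP orientation; "contact_force": force on the tool from outside, world axes, zero at the start; "moment": the same for the moment, N m; "finger_gap": finger opening in mm; "grip_force": force on a finger pad.
Only numpy, scipy, OpenCV 4.12 (cv2) and the standard library are available. Lean on these libraries where they do the work, as an engineer would, in place of code of your own. Each camera call takes 0.05 s, during which the arm holds its last target. There are 200 camera calls.

## Task

One of the two brown bottles has its rubber stopper in: push that bottle back, upright on its cradle's plate, until it is fully home in the V-shaped stop, and then swing the same cradle's hinged hold bar down in front of it until the bar lies fully in its forked catch. The other bottle has no stopper yet: leave it where it stands and its bar raised, and do not disturb anything else on the bench.

Things in the scene. Friction and masses are not known exactly. Their poses are not given: they have to be found in the camera images.
- stoppered_bottle: brown glass bottle with a wide rubber stopper pressed into its neck; loose, about 0.2 kg. Body 64 mm across and 50 mm tall, shoulder to 62 mm, stopper 38 mm across from 69 to 82 mm above its underside. Origin: centre of its underside. It stands on one of the two cradles' base plates, short of the V stop
- open_bottle: the same brown glass bottle but without stopper: bare open neck 30 to 34 mm across, 76 mm tall in all. Origin: centre of its underside. It stands on the other cradle
- left_cradle: the left (+y side) metal bottle cradle, fixed. Base plate 150 (x) x 260 (y) x 12 mm; origin: centre of its underside; x points away from the robot into the V stop, z up. V stop: two upright walls 4 mm thick, 75 mm long, at 45 degrees to x, mouth to -x, from x=17 (ends, y=+-53) to x=70 mm (apex), up to z=60 mm. The hold bar turns in the upright plane x=-18 mm
- left_catch (a point): middle of the left cradle's forked catch, at the height of the closed bar's axis (50 mm above the bench), 165 mm from the hinge towards -y. Two prongs rise 18 mm above this point, 18 mm apart inside, 28 mm over all in x, 12 mm wide in y
- left_home (a point): where the centre of a bottle's underside lies when the bottle is home, touching both walls of the left cradle's V stop (25 mm ahead of the cradle's origin in x, on the plate's top)
- left_hinge (a point): axis of the left hold bar's hinge, at the +y end of the cradle, 50 mm above the bench; the axis runs along the cradle's x
- left_tab (a point): centre of the upper face of the flat thumb tab (30 mm wide, 42 mm along the bar, 8 mm thick) at the free end of the left hold bar, 206 mm from the hinge axis (the bar ends at 227 mm; rod 10 mm thick); it moves with the bar
- left_bar (a joint): angle of the left hold bar: 0 = lying level in its catch, across the front of a bottle that is home (6 mm clear of it) and blocked by one that is not; grows as the free end rises; 1.57 = upright, its stop. The hinge is stiff: the bar stays where it is left (about 2 N at the tab moves it)
- right_cradle: the right (-y side) metal bottle cradle, fixed. Base plate 150 (x) x 260 (y) x 12 mm; origin: centre of its underside; x points away from the robot into the V stop, z up. V stop: two upright walls 4 mm thick, 75 mm long, at 45 degrees to x, mouth to -x, from x=17 (ends, y=+-53) to x=70 mm (apex), up to z=60 mm. The hold bar turns in the upright plane x=-18 mm
- right_catch (a point): middle of the right cradle's forked catch, at the height of the closed bar's axis (50 mm above the bench), 165 mm from the hinge towards +y. Two prongs rise 18 mm above this point, 18 mm apart inside, 28 mm over all in x, 12 mm wide in y
- right_home (a point): where the centre of a bottle's underside lies when the bottle is home, touching both walls of the right cradle's V stop (25 mm ahead of the cradle's origin in x, on the plate's top)
- right_hinge (a point): axis of the right hold bar's hinge, at the -y end of the cradle, 50 mm above the bench; the axis runs along the cradle's x
- right_tab (a point): centre of the upper face of the flat thumb tab (30 mm wide, 42 mm along the bar, 8 mm thick) at the free end of the right hold bar, 206 mm from the hinge axis (the bar ends at 227 mm; rod 10 mm thick); it moves with the bar
- right_bar (a joint): angle of the right hold bar: 0 = lying level in its catch, across the front of a bottle that is home (6 mm clear of it) and blocked by one that is not; grows as the free end rises; 1.57 = upright, its stop. The hinge is stiff: the bar stays where it is left (about 2 N at the tab moves it)
- burner: laboratory gas burner, steel and brass, loose: round foot 90 mm across, 150 mm tall. Origin: centre of its underside
- beaker: empty glass beaker, loose, 56 mm across, 70 mm tall. Origin: centre of its underside
- vial: small capped glass bottle, loose, 36 mm across, 60 mm tall, standing between the cradles. Origin: centre of its underside
- reagent_jar: white plastic jar, loose, 80 mm across, 120 mm tall. Origin: centre of its underside
- tall_bottle: green glass bottle, loose, 70 mm across, 170 mm tall. Origin: centre of its underside
- slide_box: cardboard box, loose, 100 x 150 x 50 mm. Origin: centre of its underside
- spatula: spatula 160 mm long lying loose on the bench along its x axis. Origin: its underside
Not all that is in view belongs to the job. What is shaped like the open_bottle but blue or yellow is not meant.

How it is judged:
By the outcome, as a careful person would: the job done as asked, in the order asked, and still so for the second after the job is handed in, with the robot touching nothing.
It also fails if it takes over 45 s, if anything falls off the work surface, if the arm or the gripper's body presses on something with over 40 N, if the wrist force passes 120 N, or if a joint passes its speed limit or range.

## Working session

There is one attempt and no reset: what is moved stays moved. The work goes in short steps, Python scripts to look and compute and a shell command to move; the robot and the scene stay as the last step left them, time stands still between calls to the robot, and variables do not carry over. Pictures are saved under pics/ and viewed, at most 10 in all, crops included, and the job is handed in when it is done.

```bash
mkdir -p pics; cat > h.py <<'E'
import numpy as np, cv2
from plant import ctrl, vision
from scipy.spatial.transform import Rotation as R
def cap(n):
    m=vision.camera_model(n); p,d=vision.capture(n); np.savez(f'{n}.npz',p=p,d=d,K=m['K'],k1=m['k1'],E=m['extrinsics']); return p
def world(n,u,v,d=None):
    z=np.load(n+'.npz'); K=z['K'];k1=float(z['k1']);E=z['E']
    a=np.array([(u-K[0,2])/K[0,0],(v-K[1,2])/K[1,1]]); s=a.copy()
    for _ in range(20): s=a/(1+k1*(s@s))
    if d is None:
        w=z['d'][int(v)-1:int(v)+2,int(u)-1:int(u)+2]; d=np.median(w)
    pc=np.array([s[0]*d,-s[1]*d,-d]); return E[:3,:3].T@(pc-E[:3,3])
E
python3 - <<'E'
from h import *
for n in ('scene','top'):
    p=cap(n); cv2.imwrite(f'pics/{n}1.png',cv2.resize(p,(800,600),interpolation=cv2.INTER_CUBIC))
    z=np.load(n+'.npz');print(n,z['K'].round(1).tolist(),float(z['k1']),z['E'].round(3).tolist())
print(ctrl.observe())
E
```

```text
scene [[362.4, 0.0, 257.6], [0.0, 362.4, 190.4], [0.0, 0.0, 1.0]] -0.10464862415317475 [[-0.624, 0.781, 0.007, 355.792], [-0.598, -0.484, 0.639, 285.115], [0.502, 0.395, 0.769, -1616.868], [0.0, 0.0, 0.0, 1.0]]
top [[378.4, 0.0, 260.2], [0.0, 378.4, 184.5], [0.0, 0.0, 1.0]] -0.07706083889699093 [[-0.009, -1.0, -0.01, 28.145], [0.998, -0.009, 0.067, -545.199], [-0.067, -0.009, 0.998, -1154.734], [0.0, 0.0, 0.0, 1.0]]
{'clock': 0.1, 'q': array([-1.27901595e+00,  2.13308638e-01, -3.49696948e-02,  1.32352036e+00,
       -2.58628350e-05,  1.57081603e+00]), 'joint_velocities': array([-0.00022907, -0.00235465, -0.00072935,  0.00065859, -0.00030399,
        0.00060765]), 'joint_torque': array([-9.27336223e-04, -6.87248468e+01,  4.87808347e+01,  1.21836009e-02,
       -1.22526399e-04,  1.29947185e-05]), 'tool_pos': array([ 143.73288946, -478.57533302,  230.87539047]), 'tcp_rot': array([-3.10724619e+00, -4.56529224e-01,  2.69015214e-04]), 'contact_force': array([-0.48893653,  0.6572066 , -0.3075276 ]), 'moment': array([0.0067755 , 0.04322407, 0.01485258]), 'grip_force': 0.0, 'finger_gap': 85.22501744494589}
```

View pics/scene1.png

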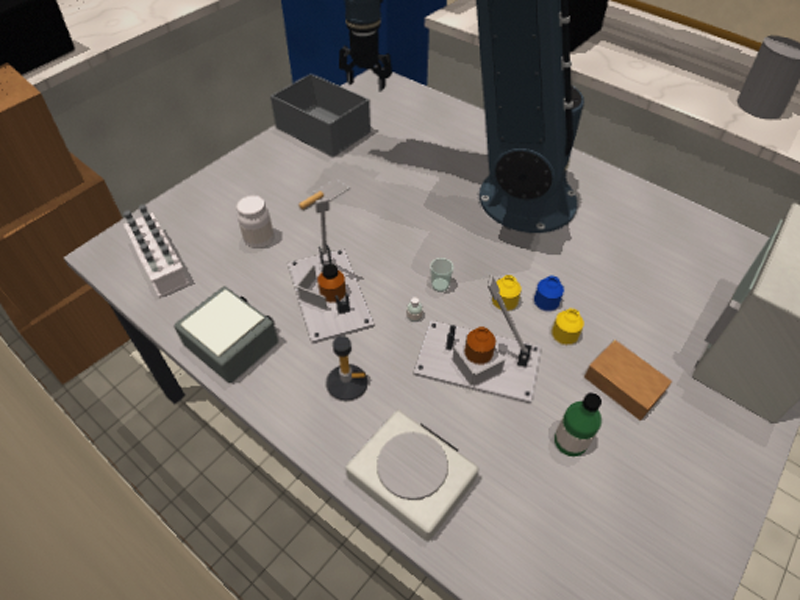

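View pics/top1.png

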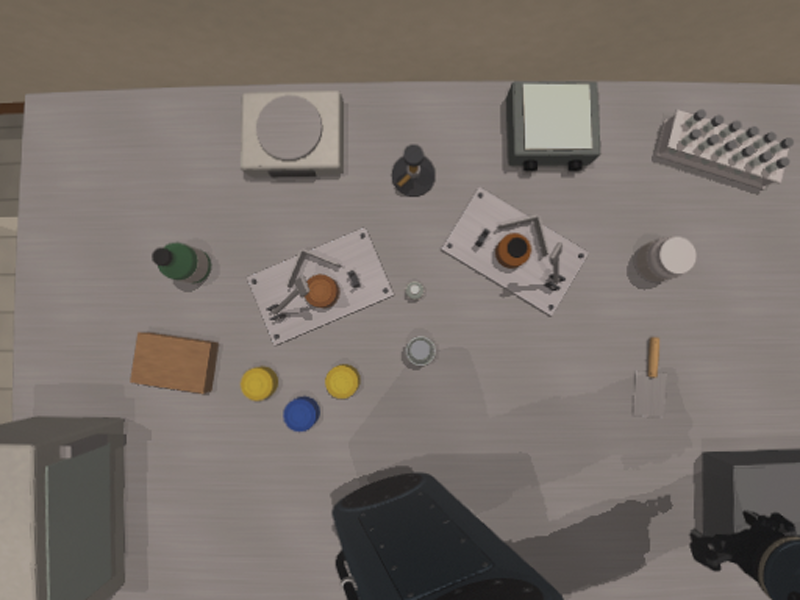

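The brown candidates are the stoppered one at top (515,250) / scene (331,283), which has a black disc on its neck and stands on the right cradle, and the open one at top (322,290) / scene (480,345). The blue and yellow ones are not meant. I'll confirm this in an enlarged crop and measure there.

```bash
python3 - <<'E'
from h import *
p=np.load('top.npz')['p']
c=p[112:212,275:385]; a=cv2.resize(c,None,fx=7,fy=6,interpolation=cv2.INTER_CUBIC)
a=cv2.resize(p[115:210,278:382],(0,0),fx=6,fy=6,interpolation=cv2.INTER_CUBIC)
b=cv2.resize(np.load('scene.npz')['p'][120:240,180:250],None,fx=2.5,fy=4.75) 
cv2.imwrite('pics/c1.png',np.hstack([a,b[:570]]))
for n,u,v in [('plate FL',479,190),('FR',586,254),('BR',551,314),('BL',443,249),('stop',516,247),('bolt1',480,195),('bolt2',582,257),('bolt3',550,308),('bolt4',450,247)]:
    print(n,world('top',u*.64,v*.64).round(1))
E
```

```text
plate FL [ 743.7 -124.8   11.8]
FR [ 611.5 -337.8   13.3]
BR [ 491.9 -264.4   11.1]
BL [624.1 -50.3  12.2]
stop [ 615.7 -182.3   94.7]
bolt1 [ 732.6 -126.2   15.4]
bolt2 [ 605.3 -329.    14.9]
bolt3 [ 503.7 -261.4   16.7]
bolt4 [627.5 -64.2  16. ]
```

View pics/c1.png

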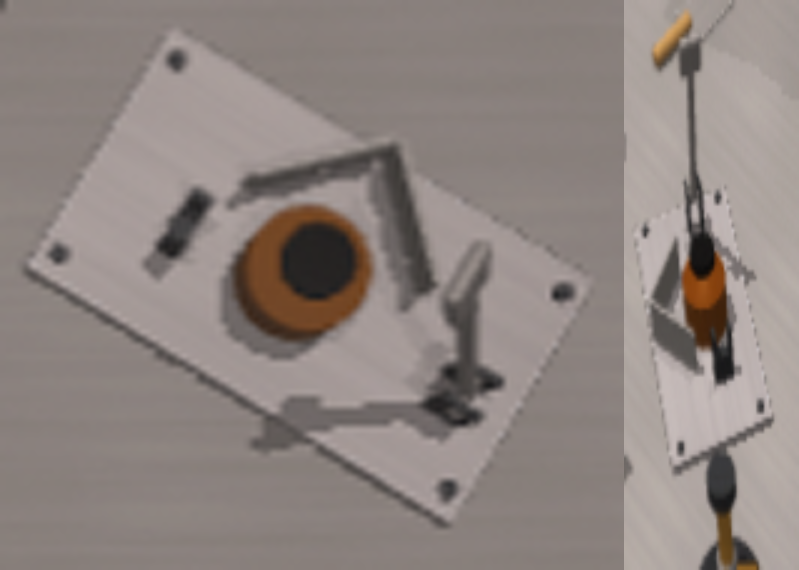

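The crop confirms it: the black stopper disc (320,260) sits on the bottle in the right cradle. That cradle's bar is raised at its −y end, with the hinge at about crop (465,395) and the tab at (472,268), and its catch is at crop (185,225).

```bash
cat >> h.py <<'E'
C=np.array([617.5,-194.5,0]); yaw=-0.556
Rz=R.from_euler('z',yaw)
def cr(p): return Rz.inv().apply(np.asarray(p)-C)   # world->cradle
def wo(p): return Rz.apply(np.asarray(p,float))+C
def goto(p):   # world target -> tool-frame travel (cm)
    s=ctrl.observe(); T=R.from_rotvec(s['tcp_rot'])
    return (T.inv().apply(np.asarray(p)-s['tool_pos'])/10).round(2)
def st():
    s=ctrl.observe(); T=R.from_rotvec(s['tcp_rot']).as_matrix()
    print('t',round(s['clock'],2),'tcp',s['tool_pos'].round(1),'cr',cr(s['tool_pos']).round(1),'F',Rz.inv().apply(s['contact_force']).round(1),'gap',round(s['finger_gap'],1),'x',T[:,0].round(3),'y in cr',Rz.inv().apply(T[:,1]).round(3))
E
python3 - <<'E'
from h import *
st()
f=lambda u,v:world('top',278+u/6,115+v/6)
for n,u,v in [('corner',175,30),('c',595,280),('c',447,525),('c',27,268),('stopper',320,260),('shoulderL',262,275),('apex',392,147),('wallend',235,187),('wallend2',424,292),('tabtop',484,246),('tab',472,268),('tab',462,295),('hinge',455,390),('catch',200,195),('catch',170,245)]:
    p=f(u,v);print(n,p.round(1),cr(p).round(1))
print('burner',world('top',412*.64,155*.64))
print('scene tab',cr(world('scene',322*.64,206*.64)),'stopper',cr(world('scene',330*.64,270*.64)))
print(goto([450,-115,330]), goto(wo([-8,10,330])))
E
```

```text
t 0.1 tcp [ 143.7 -478.6  230.9] cr [-252.5 -491.3  230.9] F [-0.8  0.3 -0.3] gap 85.2 x [ 0.958  0.288 -0.   ] y in cr [ 0.75  -0.662 -0.001]
corner [ 749.2 -127.    10.2] [ 76.3 126.8  10.2]
c [ 615.7 -348.1    2. ] [  79.5 -131.4    2. ]
c [ 487.2 -265.6    3.8] [ -73.2 -129.1    3.8]
c [624.4 -47.6   2.7] [-71.7 128.4   2.7]
stopper [ 614.7 -185.2   96.3] [-7.3  6.5 96.3]
shoulderL [ 611.4 -161.4   66.5] [-22.6  24.9  66.5]
apex [ 677.1 -230.1   57.3] [69.4  1.3 57.3]
wallend [ 664.7 -156.5   13.1] [20.1 57.2 13.1]
wallend2 [ 608.  -253.    18.8] [ 22.8 -54.7  18.8]
tabtop [ 596.6 -221.4  269.5] [ -3.6 -33.9 269.5]
tab [ 587.4 -215.9  270.7] [-14.3 -34.1 270.7]
tab [ 577.6 -214.   260.3] [-23.6 -37.7 260.3]
hinge [ 553.4 -257.5   62.4] [-21.2 -87.3  62.4]
catch [ 651.8 -131.2   67.1] [-4.3 71.9 67.1]
catch [ 629.9 -118.2   45.4] [-29.8  71.3  45.4]
burner [776.25330529  10.216641   150.33331396]
scene tab [-18.00976417 -31.572363   250.09609492] stopper [-10.29556708   9.60307535  91.19818316]
[ 39.79 -26.02  -9.89] [ 53.77 -14.85  -9.9 ]
```

```bash
python3 -m creep '[{"travel":[0,0,-6],"roll":0},{"travel":[3,-1,-9.9],"roll":-9},{"travel":[9,-2.6,-9.9],"roll":-18},{"travel":[15,-4.4,-9.9],"roll":-27},{"travel":[21,-6.2,-9.9],"roll":-36}]' 0; python3 -c "
from h import *
st();print(goto(wo([-18,10,330])))"
```

```text
clock: 0.72
tool_pos: [328.2, -357.9, 330.2]
tcp_rot: [-2.811, -1.402, 0.0]
contact_force: [-0.5, -0.3, -0.1]
finger_gap: -0.1
grip_force: 0.0
t 0.72 tcp [ 328.2 -357.9  330.2] cr [-159.5 -291.5  330.2] F [-0.3 -0.5 -0.1] gap -0.1 x [ 0.602  0.799 -0.   ] y in cr [ 0.996 -0.09  -0.   ]
[3.130e+01 1.138e+01 1.000e-02]
```

```bash
python3 -m creep '[{"travel":[5.8,2.1,0],"roll":-5.2},{"travel":[11.6,4.2,0],"roll":-5.2},{"travel":[17.4,6.3,0],"roll":-5.2},{"travel":[23.2,8.4,0],"roll":-5.2},{"travel":[29,10.5,0],"roll":-5.2}]'; python3 -m creep '[{"travel":[2.3,0.9,0],"roll":0},{"travel":[2.3,0.9,0],"roll":0}]'; python3 -c "
from h import *
p=cap('wrist');cv2.imwrite('pics/w1.png',cv2.resize(p,(800,600)))
st();print(goto(wo([-18,10,240])))"
```

```text
clock: 1.35
tool_pos: [587.5, -190.6, 330.1]
tcp_rot: [-2.749, -1.521, 0.0]
contact_force: [0.9, -1.9, 0.9]
finger_gap: -0.1
grip_force: 0.0
clock: 1.6
tool_pos: [607.0, -176.1, 328.8]
tcp_rot: [-2.746, -1.524, 0.002]
contact_force: [-0.6, 0.7, 0.6]
finger_gap: -0.1
grip_force: 0.0
t 1.65 tcp [ 606.2 -177.   329.5] cr [-18.9   8.9 329.5] F [-0.6  1.1 -0.5] gap -0.1 x [ 0.53   0.848 -0.   ] y in cr [ 1.    -0.003 -0.001]
[0.12 0.1  8.95]
```

View pics/w1.png

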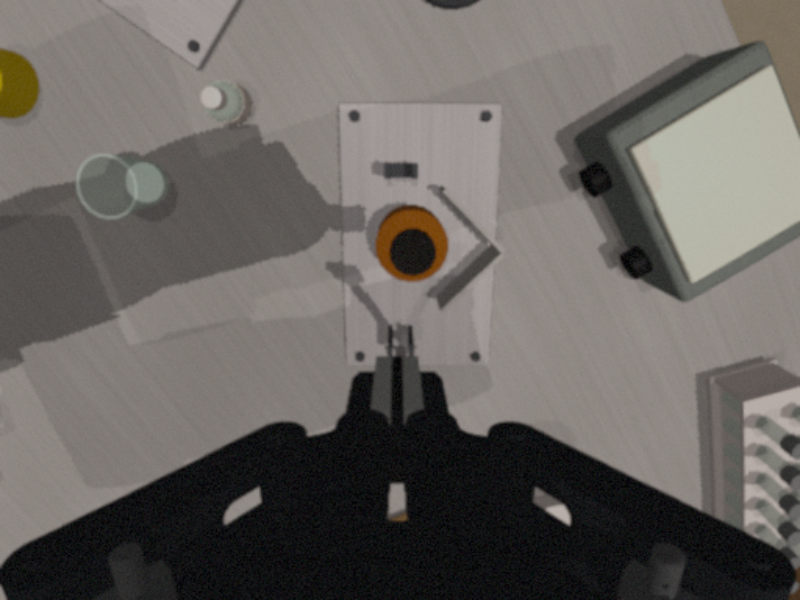

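The wrist view shows the plate aligned with the image: bolts at (354,116), (486,116), (360,356) and (475,356), stopper at (413,252), V apex at (498,250), catch at (400,171). The bar is hidden behind the gripper.

```bash
python3 -c "
from h import *
for n,u,v in [('b',354,116),('b',486,116),('b',360,356),('b',475,356),('c',341,105),('c',499,106),('c',490,361),('stopper',413,252),('apex',497,250),('catch',383,171),('catch',416,171),('wend',440,188),('wend',439,301)]:
    print(n,cr(world('wrist',u*.64,v*.64)).round(1))
"; python3 -m creep '[{"travel":[0.1,0,4.5],"roll":0},{"travel":[0.1,0,9],"roll":0},{"travel":[0.1,0,9],"roll":0}]'
```

```text
b [-56.7 116.9  17.4]
b [ 62.9 117.1  17.2]
b [ -56.2 -117.3   17.4]
b [  62.7 -117.5   17.4]
c [-68.7 126.9  13. ]
c [ 75.3 126.3  12.6]
c [  81.9 -130.2    1.7]
stopper [-5.1  6.8 95.5]
apex [72.5 -0.5 48.2]
catch [-30.9  68.   14.3]
catch [-2.2 69.4 68.8]
wend [21.7 52.9 24.7]
wend [ 22.6 -53.5  32.2]
clock: 2.02
tool_pos: [603.5, -176.7, 237.8]
tcp_rot: [-2.746, -1.517, 0.007]
contact_force: [-0.1, 0.6, 0.4]
finger_gap: 0.3
grip_force: 0.0
```

```bash
sed -i 's/617.5,-194.5,0/619.8,-195.9,0/' h.py; python3 -m creep '[{"travel":[-2,0,0],"roll":0},{"travel":[-4,0,0],"roll":0},{"travel":[-5.5,0,0],"roll":0},{"travel":[-7,0,0],"roll":0},{"travel":[-8,0,0],"roll":0}]'; python3 -m creep '[{"travel":[0,0,0],"roll":0}]'; python3 -c "
from h import *
st();p=cap('scene')
print('tab?')
cv2.imwrite('pics/s2.png',cv2.resize(p[60:240,140:340],(800,600)))"
```

```text
clock: 2.65
tool_pos: [563.5, -245.3, 240.5]
tcp_rot: [2.749, 1.52, 0.0]
contact_force: [0.2, 1.2, 1.0]
finger_gap: 0.1
grip_force: 0.6
clock: 2.78
tool_pos: [563.6, -244.9, 240.3]
tcp_rot: [-2.749, -1.52, 0.0]
contact_force: [-0.3, 0.3, -0.2]
finger_gap: -0.3
grip_force: 0.0
t 2.77 tcp [ 563.6 -244.9  240.3] cr [-21.9 -71.3 240.3] F [-0.4  0.1 -0.2] gap -0.3 x [ 0.532  0.847 -0.   ] y in cr [ 1.    -0.005 -0.   ]
tab?
```

View pics/s2.png

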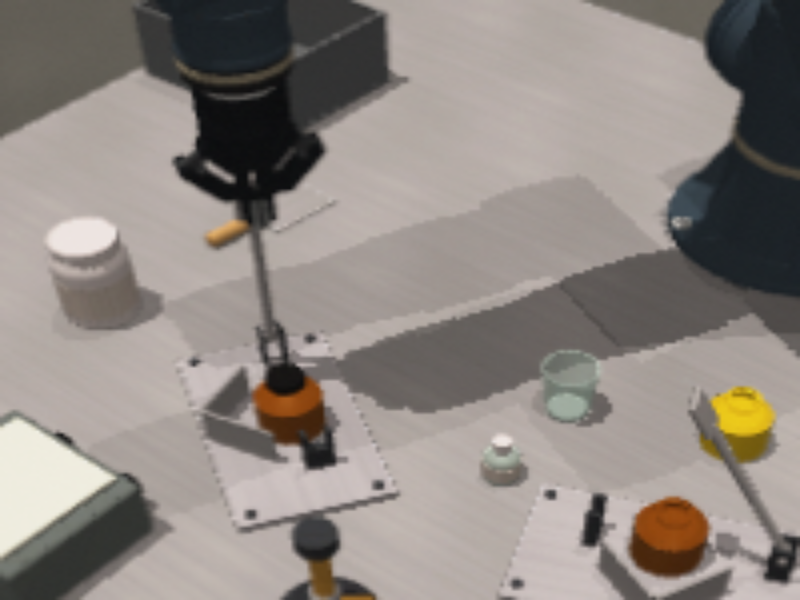

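The bar is now upright at (262,250), with the fingers on its tab and everything else undisturbed. Next I go to the stopper.

```bash
python3 -m creep '[{"travel":[4,0.7,0],"roll":0},{"travel":[7.8,1.4,0],"roll":0},{"travel":[7.8,1.4,5],"roll":0},{"travel":[7.8,1.4,10],"roll":0},{"travel":[7.8,1.4,12],"roll":0}]' 6; python3 -m creep '[{"travel":[0,0,0],"roll":0}]'; python3 -c "
from h import *
p=cap('wrist');cv2.imwrite('pics/w2.png',cv2.resize(p,(640,480)))
st()"
```

```text
clock: 3.45
tool_pos: [615.9, -184.4, 116.9]
tcp_rot: [-2.745, -1.521, 0.005]
contact_force: [-0.6, -0.5, 1.1]
finger_gap: 60.0
grip_force: 0.0
clock: 3.58
tool_pos: [616.4, -184.8, 118.7]
tcp_rot: [-2.746, -1.521, 0.004]
contact_force: [1.2, -0.7, 1.6]
finger_gap: 60.0
grip_force: 0.0
t 3.62 tcp [ 617.2 -185.2  120.3] cr [ -7.8   7.7 120.3] F [ 0.7 -0.   1.4] gap 60.2 x [ 0.531  0.848 -0.   ] y in cr [ 1.    -0.003 -0.001]
```

View pics/w2.png

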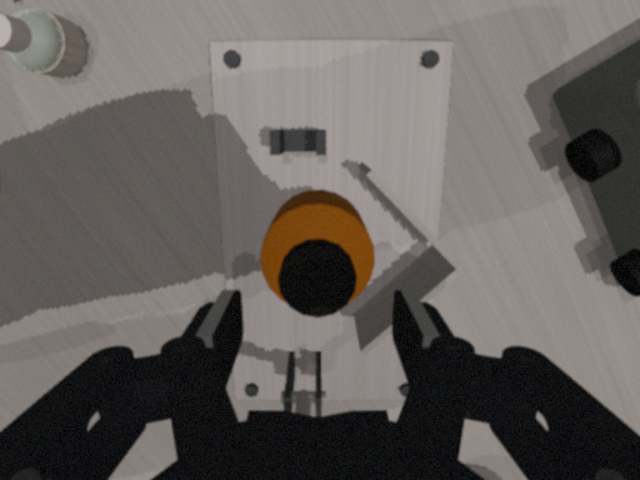

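The stopper at (317,278) is centred between the fingertips (238 and 400). I'll descend to z≈77 and grip.

```bash
python3 -c "
from h import *
print(cr(world('wrist',317*.8,278*.8)),cr(world('wrist',317*.8,310*.8)),[cr(world('wrist',u*.8,v*.8)).round(1) for u,v in ((232,59),(430,59),(252,390))])"; python3 -m creep '[{"travel":[-0.1,0,2],"roll":0},{"travel":[-0.1,0,4],"roll":0},{"travel":[-0.1,0,4.3],"roll":0},{"travel":[-0.1,0,4.3],"roll":0}]'; python3 -c "
from h import *
st()"
```

```text
[-8.28752616  8.37296145 95.12845448] [-8.33552491 -8.30892537 95.24075133] [array([-59.3, 117.2,  17.1]), array([ 59.8, 117.2,  17.1]), array([ -59. , -117. ,   17.3])]
clock: 4.12
tool_pos: [617.4, -186.5, 78.6]
tcp_rot: [2.748, 1.521, 0.002]
contact_force: [-0.9, -0.7, -0.0]
finger_gap: 60.2
grip_force: 0.0
t 4.12 tcp [ 617.4 -186.5   78.6] cr [-7.   6.7 78.6] F [-0.4 -1.  -0. ] gap 60.2 x [0.531 0.847 0.   ] y in cr [ 1.    -0.004  0.001]
```

```bash
python3 -m creep '[{"travel":[0,0,0],"roll":0},{"travel":[0,0,0],"roll":0},{"travel":[0,0,0],"roll":0},{"travel":[0,0,0],"roll":0}]' 3.4; python3 -c "
from h import *
st();print(ctrl.observe()['grip_force'])"
```

```text
clock: 4.62
tool_pos: [617.4, -186.6, 78.8]
tcp_rot: [2.748, 1.521, 0.002]
contact_force: [-2.7, 1.1, 8.6]
finger_gap: 35.4
grip_force: 59.0
t 4.62 tcp [ 617.4 -186.6   78.8] cr [-7.   6.6 78.8] F [-2.8 -0.5  8.6] gap 35.4 x [0.531 0.847 0.001] y in cr [ 1.    -0.004  0.002]
59.01444911956787
```

```bash
python3 -m creep '[{"travel":[-0.3,0.7,-0.03],"roll":0},{"travel":[-0.6,1.5,-0.05],"roll":0},{"travel":[-0.8,2.2,-0.05],"roll":0},{"travel":[-0.8,2.8,-0.05],"roll":0},{"travel":[-0.8,2.8,-0.05],"roll":0}]'; python3 -c "
from h import *
st()"
```

```text
clock: 5.25
tool_pos: [636.6, -208.1, 78.9]
tcp_rot: [2.748, 1.521, 0.001]
contact_force: [-3.1, 2.6, 6.4]
finger_gap: 35.4
grip_force: 59.2
t 5.25 tcp [ 636.6 -208.1   78.9] cr [20.7 -1.5 78.9] F [-4.   0.6  6.4] gap 35.4 x [0.531 0.847 0.001] y in cr [ 1.    -0.004  0.001]
```

```bash
python3 -m creep '[{"travel":[0,0.2,0],"roll":0},{"travel":[0,0.3,0],"roll":0},{"travel":[0,0.3,0],"roll":0}]'; python3 -m creep '[{"travel":[0,0.1,0],"roll":0},{"travel":[0,0.1,0],"roll":0}]';python3 -c "
from h import *
st()"
```

```text
clock: 5.62
tool_pos: [638.6, -209.4, 79.0]
tcp_rot: [-2.748, -1.521, -0.001]
contact_force: [-6.2, 2.9, 9.7]
finger_gap: 36.0
grip_force: 59.6
clock: 5.88
tool_pos: [639.4, -209.8, 79.0]
tcp_rot: [-2.748, -1.521, -0.001]
contact_force: [-7.3, 4.6, 11.1]
finger_gap: 35.6
grip_force: 59.6
t 5.88 tcp [ 639.4 -209.8   79. ] cr [24.  -1.5 79. ] F [-8.6  0.1 11.1] gap 35.6 x [0.531 0.847 0.001] y in cr [ 1.    -0.004 -0.   ]
```

```bash
python3 -m creep '[{"travel":[0,0,0],"roll":0},{"travel":[0,0,0],"roll":0},{"travel":[0,0,-2],"roll":0},{"travel":[0,0,-5],"roll":0},{"travel":[0,0,-5],"roll":0}]' 5.6; python3 -m creep '[{"travel":[0.1,-3,0],"roll":0},{"travel":[0.1,-6.4,0],"roll":0},{"travel":[0.1,-6.4,0],"roll":0},{"travel":[0.1,-6.4,0],"roll":0}]' 0;python3 -c "
from h import *
st()"
```

```text
clock: 6.5
tool_pos: [640.9, -210.8, 130.3]
tcp_rot: [2.746, 1.52, 0.004]
contact_force: [-0.6, 0.5, -0.0]
finger_gap: 56.0
grip_force: 0.0
clock: 7.0
tool_pos: [586.2, -175.6, 127.7]
tcp_rot: [2.749, 1.521, 0.0]
contact_force: [0.2, 0.7, 0.8]
finger_gap: -0.1
grip_force: 0.0
t 7.0 tcp [ 586.2 -175.6  127.7] cr [-39.2  -0.5 127.7] F [-0.2  0.7  0.8] gap -0.1 x [ 0.531  0.847 -0.   ] y in cr [ 1.    -0.004  0.   ]
```

Descend in front of the bottle to z≈40, then push.

```bash
python3 -m creep '[{"travel":[0,0,4.5],"roll":0},{"travel":[0,0,8.8],"roll":0},{"travel":[0,0.8,8.8],"roll":0},{"travel":[0,1.4,8.8],"roll":0},{"travel":[0,1.4,8.8],"roll":0}]';python3 -m creep '[{"travel":[0,0.2,0],"roll":0},{"travel":[0,0.2,0],"roll":0}]'; python3 -c "
from h import *
st()"
```

```text
clock: 7.62
tool_pos: [598.5, -183.0, 41.9]
tcp_rot: [-2.749, -1.521, -0.001]
contact_force: [-11.7, 5.7, 6.1]
finger_gap: -0.1
grip_force: 0.0
clock: 7.88
tool_pos: [599.2, -183.5, 42.3]
tcp_rot: [-2.747, -1.521, 0.0]
contact_force: [-21.3, 11.9, 16.4]
finger_gap: -0.3
grip_force: 0.0
t 7.88 tcp [ 599.2 -183.5   42.3] cr [-24.   -0.3  42.3] F [-24.4  -1.2  16.4] gap -0.3 x [0.531 0.847 0.001] y in cr [ 1.    -0.004 -0.001]
```

24 N against the V, so the bottle is seated. I'll back off and look from above.

```bash
python3 -m creep '[{"travel":[0,-1,0],"roll":0},{"travel":[0,-2,0],"roll":0},{"travel":[0,-2,-5],"roll":0},{"travel":[0,0,-10],"roll":0},{"travel":[0,2,-15],"roll":0}]';python3 -m creep '[{"travel":[0,0,-2],"roll":0},{"travel":[0,0,-4],"roll":0},{"travel":[0,0,-4],"roll":0}]'; python3 -c "
from h import *
p=cap('wrist');cv2.imwrite('pics/w3.png',cv2.resize(p,(800,600)))
p=cap('top');st()
d=np.load('wrist.npz')
b,g,r=[p.astype(int) for p in cv2.split(d['p'])]
m=((r<45)&(g<45)&(b<45)).astype(np.uint8); m[int(.5*384):]=0
n,l,s,c=cv2.connectedComponentsWithStats(m)
for i in range(1,n):
  if s[i,4]>80: print(s[i],c[i],cr(world('wrist',*c[i])).round(1))
"
```

```text
clock: 8.5
tool_pos: [616.8, -194.8, 192.8]
tcp_rot: [2.747, 1.521, 0.002]
contact_force: [1.1, -0.0, -0.1]
finger_gap: -0.2
grip_force: 0.0
clock: 8.88
tool_pos: [617.2, -194.9, 231.8]
tcp_rot: [2.747, 1.52, 0.004]
contact_force: [0.2, -1.2, -0.1]
finger_gap: -0.1
grip_force: 0.0
t 8.97 tcp [ 616.4 -194.5  229.5] cr [ -3.6  -0.6 229.5] F [ 0.1  0.2 -0.5] gap -0.0 x [0.531 0.847 0.   ] y in cr [ 1.    -0.004  0.   ]
[385  93  30  31 599] [399.35058431 107.99833055] [152.8  63.4  49.5]
[ 257  156   38   36 1089] [275.22130395 174.32874197] [18.7  2.7 96. ]
[417 162  28  27 504] [430.66666667 175.49404762] [199.3 -10.4  48.2]
```

View pics/w3.png

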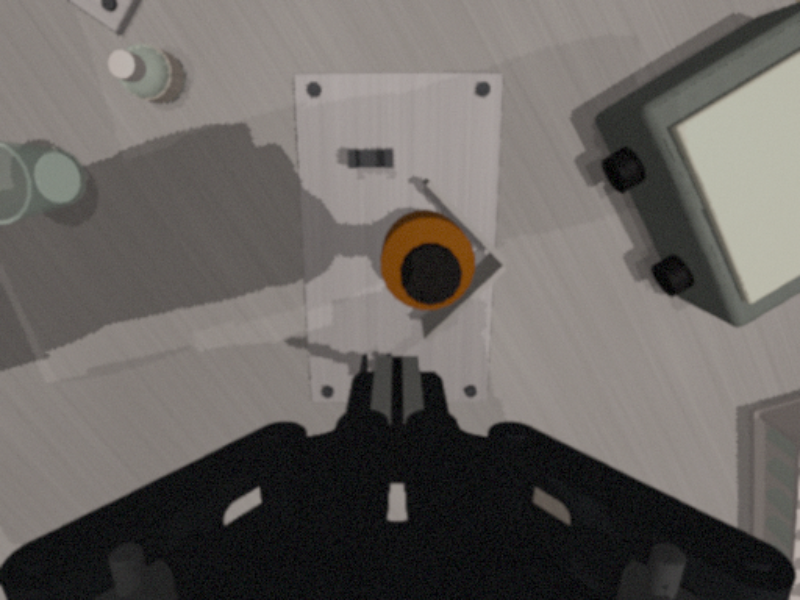

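The bottle now sits near the V, with its stopper at (430,274). The bolts are at (314,90), (483,90), (327,391) and (470,391). I'll check its offset relative to the bolts.

```bash
python3 -c "
from h import *
for u,v in [(314,90),(483,90),(327,391),(470,391),(345,158),(392,158),(421,184),(500,262),(425,322)]: print(u,v,cr(world('wrist',u*.64,v*.64)).round(1))
z=np.load('wrist.npz');d=z['d']
# all points in region at stopper/shoulder height
vv,uu=np.mgrid[120:225,220:330]
P=np.array([cr(world('wrist',u,v,d[v,u])) for u,v in zip(uu.ravel(),vv.ravel())])
for lo,hi in ((92,98),):
  q=P[(P[:,2]>lo)&(P[:,2]<hi)]; print(len(q),q.mean(0),q.min(0),q.max(0))
C0=cv2.minEnclosingCircle(q[:,:2].astype(np.float32));print(C0)
z=np.load('top.npz');d=z['d'];vv,uu=np.mgrid[140:180,310:350]
P=np.array([cr(world('top',u,v,d[v,u])) for u,v in zip(uu.ravel(),vv.ravel())])
q=P[(P[:,2]>90)&(P[:,2]<99)];print(len(q),q.mean(0))
"
```

```text
314 90 [-58.8 116.5  18.3]
483 90 [ 60.3 116.3  17.3]
327 391 [ -59.4 -116.7   17.9]
470 391 [  59.8 -117.8   17.1]
345 158 [-38.7  69.7  13.3]
392 158 [-3.9 69.4 69.2]
421 184 [17.2 50.7 13.9]
500 262 [68.6  1.4 60.9]
425 322 [ 20.2 -50.6  34. ]
1193 [18.76295147  1.05881249 95.29356979] [  0.61339149 -18.3440609   92.09559465] [37.80387596 19.01701682 97.56761505]
((18.945058822631836, 0.4466489553451538), 18.88628387451172)
90 [16.59802174  8.86188611 95.60716853]
```

Stopper centre is at x≈19 rather than 25, so it is probably a few mm short. The upward force during the push suggests the finger linkage leaned on the stopper. I'll turn the gripper 90° so the linkage clears and push again.

```bash
python3 -c "
from h import *
print(ctrl.observe()['q'].round(2));st()"; python3 -m creep '[{"travel":[0,-1,0],"roll":-10},{"travel":[0,-2,0],"roll":-20},{"travel":[0,-3.6,0],"roll":-30},{"travel":[0,-4.2,0],"roll":-40},{"travel":[0,-4.2,0],"roll":-50}]'; python3 -m creep '[{"travel":[0,0,0],"roll":-10},{"travel":[0,0,0],"roll":-20},{"travel":[0,0,0],"roll":-30},{"travel":[0,0,0],"roll":-40},{"travel":[0,0,0],"roll":-40}]';  python3 -c "
from h import *
print(ctrl.observe()['q'].round(2));st();print(goto(wo([-44,0,52])),goto(wo([-20,0,52])))"
```

```text
[-0.31  0.54  0.43  1.46 -0.    1.83]
t 8.97 tcp [ 616.4 -194.5  229.5] cr [ -3.6  -0.6 229.5] F [ 0.1  0.2 -0.5] gap -0.0 x [0.531 0.847 0.   ] y in cr [ 1.    -0.004  0.   ]
clock: 9.6
tool_pos: [580.0, -171.9, 229.0]
tcp_rot: [-1.84, -2.545, 0.001]
contact_force: [-0.2, -0.2, 1.4]
finger_gap: 0.3
grip_force: 0.0
clock: 10.22
tool_pos: [580.4, -172.1, 229.0]
tcp_rot: [-0.869, -3.018, 0.0]
contact_force: [-0.5, 0.5, -0.2]
finger_gap: 0.0
grip_force: 0.0
[-0.29  0.44  0.28  1.41 -0.    0.27]
t 10.22 tcp [ 580.4 -172.1  229. ] cr [-46.   -0.6 229. ] F [-0.7  0.1 -0.2] gap 0.0 x [-0.847  0.532  0.001] y in cr [ 0.005  1.    -0.   ]
[-0.22  0.06 17.69] [-2.62  0.08 17.69]
```

```bash
python3 -m creep '[{"travel":[0,0,6],"roll":0},{"travel":[0,0,12],"roll":0},{"travel":[0,0,17.7],"roll":0},{"travel":[-1.2,0,17.7],"roll":0},{"travel":[-1.8,0,17.7],"roll":0}]'; python3 -m creep '[{"travel":[-0.2,0,0],"roll":0},{"travel":[-0.4,0,0],"roll":0},{"travel":[-0.4,0,0],"roll":0}]'; python3 -c "
from h import *
st()"
```

```text
clock: 10.85
tool_pos: [598.2, -182.7, 55.2]
tcp_rot: [0.87, 3.016, -0.0]
contact_force: [0.0, -0.4, 0.6]
finger_gap: -0.0
grip_force: 0.0
clock: 11.22
tool_pos: [600.0, -184.1, 53.6]
tcp_rot: [0.868, 3.018, -0.0]
contact_force: [-0.3, -1.1, -0.5]
finger_gap: 0.2
grip_force: 0.0
t 11.22 tcp [ 600.  -184.1   53.6] cr [-23.   -0.5  53.6] F [ 0.3 -1.1 -0.5] gap 0.2 x [-0.847  0.531 -0.001] y in cr [0.004 1.    0.   ]
```

```bash
for i in 1 2 3; do :; done; python3 -m creep '[{"travel":[-0.2,0,0.2],"roll":0},{"travel":[-0.3,0,0.2],"roll":0},{"travel":[-0.3,0,0.2],"roll":0}]'; python3 -m creep '[{"travel":[-0.15,0,0],"roll":0},{"travel":[-0.15,0,0],"roll":0}]'; python3 -c "
from h import *
st()"
```

```text
clock: 11.6
tool_pos: [601.9, -185.5, 50.7]
tcp_rot: [-0.868, -3.019, 0.0]
contact_force: [-0.8, 1.7, 0.3]
finger_gap: 0.1
grip_force: 0.6
clock: 11.85
tool_pos: [603.3, -186.4, 50.7]
tcp_rot: [-0.868, -3.019, 0.0]
contact_force: [-1.2, 0.6, 0.5]
finger_gap: 0.2
grip_force: 0.5
t 11.85 tcp [ 603.3 -186.4   50.7] cr [-19.   -0.6  50.7] F [-1.3 -0.1  0.5] gap 0.2 x [-0.847  0.531  0.   ] y in cr [ 0.004  1.    -0.   ]
```

```bash
python3 -m creep '[{"travel":[-0.1,0,0],"roll":0},{"travel":[-0.2,0,0],"roll":0},{"travel":[-0.2,0,0],"roll":0}]'; python3 -m creep '[{"travel":[-0.1,0,0],"roll":0},{"travel":[-0.1,0,0],"roll":0}]'; python3 -c "
from h import *
st()"
```

```text
clock: 12.22
tool_pos: [603.5, -186.8, 50.5]
tcp_rot: [-0.867, -3.016, -0.0]
contact_force: [-12.3, 5.0, 7.6]
finger_gap: -0.3
grip_force: 6.4
clock: 12.48
tool_pos: [603.5, -187.0, 50.5]
tcp_rot: [-0.867, -3.015, -0.001]
contact_force: [-18.6, 7.7, 11.6]
finger_gap: 0.3
grip_force: 9.6
t 12.47 tcp [ 603.5 -187.    50.5] cr [-18.5  -1.   50.5] F [-19.8  -3.3  11.6] gap 0.3 x [-0.847  0.531  0.004] y in cr [ 0.004  1.    -0.001]
```

Hard stop with TCP at x=−18.5, where −18 was expected for a homed bottle. I'll back off, rise and verify.

```bash
python3 -m creep '[{"travel":[1,0,0],"roll":0},{"travel":[3,0,0],"roll":0},{"travel":[3,0,-6],"roll":0},{"travel":[3,0,-12],"roll":0},{"travel":[3,0,-18],"roll":0}]'; python3 -m creep '[{"travel":[0,0,-5],"roll":0},{"travel":[0,0,-7],"roll":0},{"travel":[0,0,-7],"roll":0}]'; python3 -c "
from h import *
st()
for n in ('top','scene','wrist'):
  cap(n);z=np.load(n+'.npz');d=z['d'].astype(float);H,W=d.shape
  P=[]
  for v in range(0,H):
    for u in range(0,W):
      if d[v,u]>0 and (n!='scene' or (abs(u-211)<40 and abs(v-178)<40)) and (n!='top' or (280<u<390 and 110<v<220)):
        q=cr(world(n,u,v,d[v,u]))
        if 90<q[2]<99 and abs(q[0]-22)<26 and abs(q[1])<26: P.append(q)
  P=np.array(P,np.float32); print(n,len(P),P.mean(0) if len(P) else 0, cv2.minEnclosingCircle(P[:,:2]) if len(P) else 0)
p=np.load('scene.npz')['p'];t=np.load('wrist.npz')['p']
cv2.imwrite('pics/m4.png',np.hstack([cv2.resize(p[80:230,150:280],(390,450)),cv2.resize(t,(400,450))]))"
```

```text
clock: 13.1
tool_pos: [580.2, -171.9, 233.1]
tcp_rot: [0.868, 3.018, -0.0]
contact_force: [1.1, -0.4, 0.2]
finger_gap: -0.1
grip_force: 0.0
clock: 13.48
tool_pos: [581.2, -172.2, 302.2]
tcp_rot: [0.867, 3.016, -0.0]
contact_force: [-0.6, -0.1, -0.8]
finger_gap: -0.1
grip_force: 0.0
t 13.47 tcp [ 581.2 -172.2  302.2] cr [-4.530e+01 -2.000e-01  3.022e+02] F [-0.4 -0.4 -0.8] gap -0.1 x [-0.847  0.531 -0.003] y in cr [0.004 1.    0.001]
top 0 0 0Traceback (most recent call last):
  File "<string>", line 12, in <module>
    P=np.array(P,np.float32); print(n,len(P),P.mean(0) if len(P) else 0, cv2.minEnclosingCircle(P[:,:2]) if len(P) else 0)
                                                                         ~~~~~~~~~~~~~~~~~~~~~~^^^^^^^^^
cv2.error: OpenCV(4.12.0) /io/opencv/modules/imgproc/src/shapedescr.cpp:201: error: (-215:Assertion failed) count >= 0 && (depth == CV_32F || depth == CV_32S) in function 'minEnclosingCircle'
```

```bash
python3 -c "
from h import *
for n in ('scene','wrist'):
  cap(n);z=np.load(n+'.npz');d=z['d'].astype(float);H,W=d.shape
  P=[]
  for v in range(0,H):
    for u in range(0,W):
      if d[v,u]>0 and (n!='scene' or (abs(u-211)<40 and abs(v-178)<40)):
        q=cr(world(n,u,v,d[v,u]))
        if 90<q[2]<99 and abs(q[0]-22)<26 and abs(q[1])<26: P.append(q)
  P=np.array(P,np.float32); print(n,len(P))
  if len(P): print(P.mean(0), cv2.minEnclosingCircle(P[:,:2].copy()))
p=np.load('scene.npz')['p'];t=np.load('wrist.npz')['p']
cv2.imwrite('pics/m4.png',np.hstack([cv2.resize(p[80:230,150:280],(390,450)),cv2.resize(t,(400,450))]))"
```

```text
scene 61
[22.574492   3.3647285 93.17383  ] ((21.580032348632812, 3.0987563133239746), 19.48164176940918)
wrist 570
[2.0567734e+01 3.6883103e-03 9.5266647e+01] ((24.738462448120117, -0.08002907037734985), 18.917695999145508)
```

View pics/m4.png

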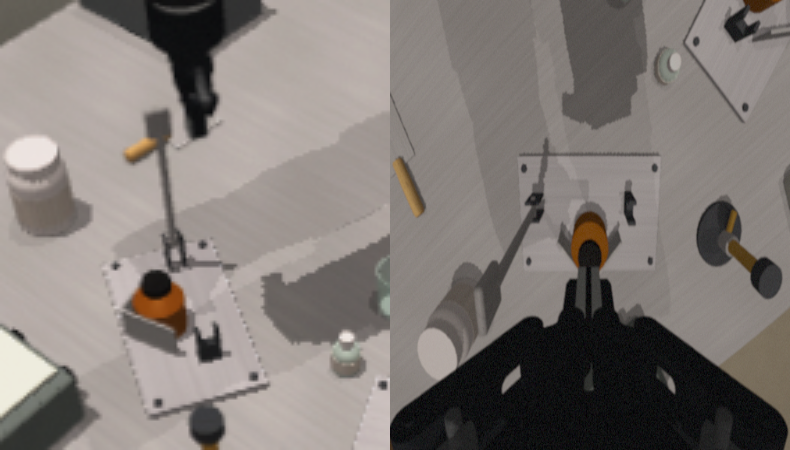

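The wrist view puts the stopper at (24.7, −0.1), so the bottle is home, upright and snug between the walls. The bar is still upright with its tab at (155,125) in the left panel. I'll go over the bar to its −y side.

```bash
python3 -m creep '[{"travel":[-1.3,-5,0],"roll":0},{"travel":[-2.7,-10,0],"roll":0},{"travel":[-2.7,-14,0],"roll":0},{"travel":[-2.7,-14,3],"roll":0},{"travel":[-2.7,-14,5],"roll":0}]'; python3 -m creep '[{"travel":[0,0,0],"roll":0}]'; python3 -c "
from h import *
st()
for y,z in ((-114,253),(-96,253),(-78,251),(-53,245),(-27,237),(-4,225),(20,211),(41,193),(60,174),(76,151),(89,127),(96,109),(101,91),(104,72),(106,54)): print(y,z,goto(wo([-18,y,z])))"
```

```text
clock: 14.3
tool_pos: [527.9, -305.2, 248.6]
tcp_rot: [-0.869, -3.017, -0.001]
contact_force: [0.5, 0.2, -0.1]
finger_gap: -0.0
grip_force: 0.0
clock: 14.42
tool_pos: [527.8, -304.5, 248.8]
tcp_rot: [-0.867, -3.016, -0.001]
contact_force: [-0.1, 0.4, 0.0]
finger_gap: -0.2
grip_force: 0.0
t 14.43 tcp [ 527.8 -304.5  248.8] cr [ -20.8 -140.7  248.8] F [-0.3  0.3  0. ] gap -0.2 x [-0.847  0.531  0.004] y in cr [ 0.004  1.    -0.   ]
-114 253 [-0.27  2.68 -0.42]
-96 253 [-0.26  4.48 -0.42]
-78 251 [-0.26  6.28 -0.22]
-53 245 [-0.25  8.78  0.38]
-27 237 [-0.24 11.38  1.18]
-4 225 [-0.23 13.68  2.38]
20 211 [-0.23 16.08  3.78]
41 193 [-0.23 18.18  5.58]
60 174 [-0.23 20.08  7.48]
76 151 [-0.23 21.68  9.78]
89 127 [-0.23 22.98 12.18]
96 109 [-0.24 23.68 13.98]
101 91 [-0.24 24.18 15.78]
104 72 [-0.25 24.48 17.68]
106 54 [-0.25 24.68 19.48]
```

```bash
python3 -m creep '[{"travel":[-0.3,2.7,-0.4],"roll":0},{"travel":[-0.3,4.5,-0.4],"roll":0},{"travel":[-0.3,6.3,-0.2],"roll":0},{"travel":[-0.3,8.8,0.4],"roll":0},{"travel":[-0.3,11.4,1.2],"roll":0}]'; python3 -m creep '[{"travel":[0,2.3,1.2],"roll":0},{"travel":[0,4.7,2.6],"roll":0}]'; python3 -c "
from h import *
st();cap('scene');p=np.load('scene.npz')['p'];cv2.imwrite('pics/s5.png',cv2.resize(p[60:240,140:340],(600,540)))
for y,z in ((20,211),(41,193),(60,174),(76,151),(89,127),(96,109),(101,91),(104,72),(106,54)): print(y,z,goto(wo([-18,y,z])))"
```

```text
clock: 15.05
tool_pos: [592.6, -209.0, 238.7]
tcp_rot: [0.868, 3.019, -0.0]
contact_force: [-0.2, -1.0, -1.2]
finger_gap: -0.4
grip_force: 0.5
clock: 15.3
tool_pos: [617.6, -169.0, 212.0]
tcp_rot: [-0.868, -3.019, 0.0]
contact_force: [-0.7, -0.9, -0.6]
finger_gap: 0.0
grip_force: 0.4
t 15.3 tcp [ 617.6 -169.   212. ] cr [-16.1  21.7 212. ] F [-0.1 -1.1 -0.6] gap 0.0 x [-0.847  0.531 -0.   ] y in cr [ 0.004  1.    -0.   ]
20 211 [ 0.1  -0.42 -0.14]
41 193 [0.1  1.68 1.66]
60 174 [0.1  3.58 3.57]
76 151 [0.1  5.18 5.87]
89 127 [0.1  6.48 8.27]
96 109 [ 0.1   7.18 10.07]
101 91 [ 0.09  7.68 11.87]
104 72 [ 0.09  7.98 13.77]
106 54 [ 0.08  8.18 15.57]
```

View pics/s5.png

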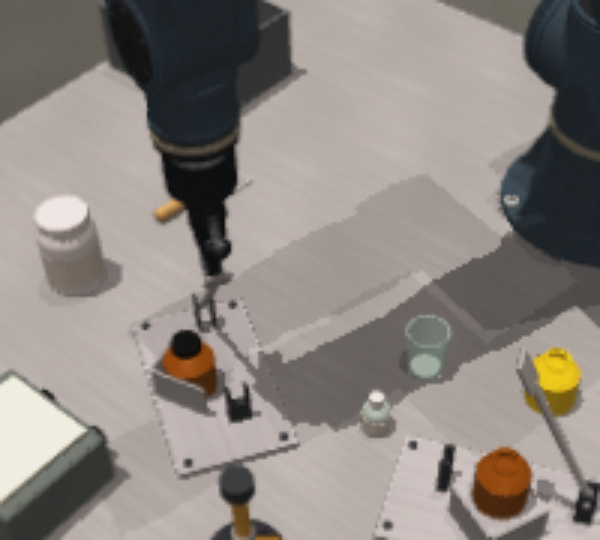

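The bar is following the fingertips at (210,285), about 50° up, and the bottle is still home at (187,365). I'll continue down the arc.

```bash
python3 -m creep '[{"travel":[0.1,1.7,1.7],"roll":0},{"travel":[0.1,3.6,3.6],"roll":0},{"travel":[0.1,5.2,5.9],"roll":0},{"travel":[0.1,6.5,8.3],"roll":0},{"travel":[0.1,7.2,10.1],"roll":0}]'; python3 -m creep '[{"travel":[0,0.5,1.8],"roll":0},{"travel":[0,0.8,3.7],"roll":0},{"travel":[0,1,4.9],"roll":0},{"travel":[0,1,4.9],"roll":0}]'; python3 -c "
from h import *
st();print(goto(wo([-18,110,54])))"
```

```text
clock: 15.98
tool_pos: [654.3, -107.4, 109.7]
tcp_rot: [-0.867, -3.018, 0.0]
contact_force: [-0.3, -0.9, 0.1]
finger_gap: -0.0
grip_force: 0.3
clock: 16.48
tool_pos: [659.2, -100.0, 61.9]
tcp_rot: [-0.868, -3.018, 0.0]
contact_force: [0.1, 0.3, 1.0]
finger_gap: 0.2
grip_force: 0.0
t 16.48 tcp [ 659.2 -100.    61.9] cr [-17.1 102.2  61.9] F [-0.1  0.3  1. ] gap 0.2 x [-0.847  0.531  0.001] y in cr [ 0.004  1.    -0.001]
[0.09 0.78 0.79]
```

```bash
python3 -m creep '[{"travel":[0.1,0.4,0.4],"roll":0},{"travel":[0.1,0.5,0.8],"roll":0},{"travel":[0.1,0.5,0.9],"roll":0},{"travel":[0.1,0.5,0.9],"roll":0}]'; python3 -m creep '[{"travel":[0,0,0.2],"roll":0},{"travel":[0,0,0.2],"roll":0}]'
```

```text
clock: 16.98
tool_pos: [661.6, -95.3, 54.0]
tcp_rot: [0.868, 3.019, 0.0]
contact_force: [0.4, 1.7, 2.3]
finger_gap: -0.2
grip_force: 0.8
clock: 17.23
tool_pos: [661.8, -95.3, 53.7]
tcp_rot: [0.868, 3.018, 0.001]
contact_force: [-8.1, 2.0, 21.3]
finger_gap: -0.0
grip_force: 11.2
```

Hard stop at z≈54, where the level tab should be. I'll retreat up and verify.

```bash
python3 -m creep '[{"travel":[0,0,-3],"roll":0},{"travel":[0,0,-8],"roll":0},{"travel":[0,0,-14],"roll":0},{"travel":[0,0,-20],"roll":0},{"travel":[3,3,-24],"roll":0}]' ; python3 -m creep '[{"travel":[4,0,0],"roll":0},{"travel":[9,0,0],"roll":0},{"travel":[9,0,0],"roll":0}]'; python3 -c "
from h import *
st();p=cap('top');s=cap('scene')
a=cv2.resize(p[115:215,278:388],(440,400),interpolation=2);b=cv2.resize(s[150:250,170:260],(360,400),interpolation=2)
cv2.imwrite('pics/m6.png',np.hstack([a,b]))
for n,u0,u1,v0,v1 in (('top',278,388,115,215),('scene',170,260,150,250)):
  d=np.load(n+'.npz')['d'].astype(float);P=np.array([cr(world(n,u,v,d[v,u])) for v in range(v0,v1) for u in range(u0,u1) if d[v,u]>0])
  t=P[(P[:,2]>35)&(P[:,2]<80)&(abs(P[:,0]+18)<18)&(P[:,1]>92)&(P[:,1]<135)];r=P[(P[:,2]>40)&(P[:,2]<70)&(abs(P[:,0]+18)<6)&(P[:,1]>-60)&(P[:,1]<50)]
  q=P[(P[:,2]>90)&(P[:,2]<99)&(abs(P[:,0]-22)<28)&(abs(P[:,1])<28)]
  for k in (t,r,q): print(n,len(k),np.median(k,axis=0).round(1) if len(k) else '')
"
```

```text
clock: 17.85
tool_pos: [652.2, -55.7, 294.3]
tcp_rot: [0.872, 3.016, -0.0]
contact_force: [0.7, 0.7, -0.3]
finger_gap: 0.2
grip_force: 0.0
clock: 18.23
tool_pos: [572.9, -4.8, 292.2]
tcp_rot: [-0.865, -3.019, 0.0]
contact_force: [0.8, -1.1, 0.1]
finger_gap: 0.1
grip_force: 0.0
t 18.23 tcp [572.9  -4.8 292.2] cr [-140.7  137.6  292.2] F [ 1.2 -0.5  0.1] gap 0.1 x [-0.848  0.53   0.001] y in cr [ 0.002  1.    -0.   ]
top 0 
top 39 [-19.1 -41.8  54.6]
top 85 [26.7 -1.4 95.4]
scene 84 [-19.9 116.3  53. ]
scene 51 [-19.    1.2  53.3]
scene 63 [22.6  4.  93. ]
```

View pics/m6.png

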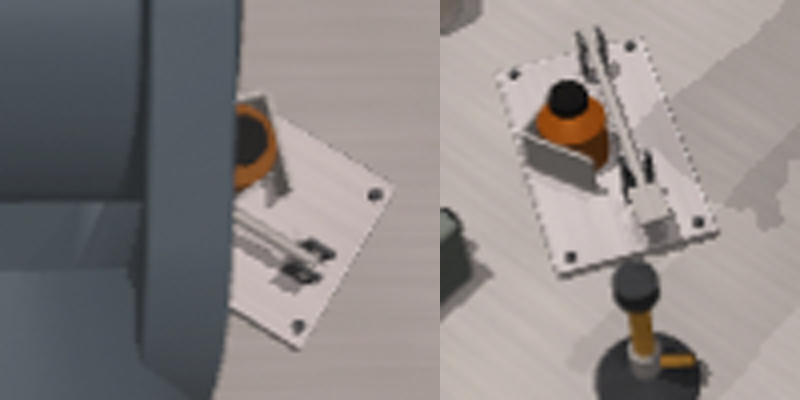

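The bar lies level between the prongs at (638,170), with rod and tab tops both at about 53–54 mm. The bottle is still home and the robot is clear.

```bash
python3 -c "
from plant import job_done
print(job_done())"
```

```text
the job is handed in; nothing more can be done
None
```

The stoppered bottle, which was on the right cradle, is home in its V stop and that cradle's hold bar lies level in its catch; the open bottle was never touched, and I handed the job in at about 18 s of the 45 s allowed.

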